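# Latch the work frame and draw the index pin of a dividing table

## Task

I am about to turn the dividing table to its next station, so get it ready for me. First turn the turnbutton squarely across the bar of the retaining frame, all the way to its stop, so that the frame over the medallion cannot lift; only then pull the spring-loaded index plunger straight up by its knob, as far as it goes, clear of its hole. Finish while still holding the knob up in the fingers, with the table itself unturned and the other things on the bench left where they are.

Things in the scene. Friction and masses are not known exactly. Their poses are not given: they have to be found in the camera images.
- index_base: the dividing table's grey cast foot, fixed to the bench: round, 176 mm diameter, with bolt lugs at its -x and +x sides (out to 113 mm) and a steel bracket at its +y side (out to 129 mm). Origin: centre of the underside, on the turning axis, at bench height; z up. On it turns the steel dial (176 mm diameter, top 33.5 mm above the bench, 24 dark pin holes on a 79 mm radius)
- dial (a joint): angle of the dial with all it carries (rad), 0 at the start, positive counter-clockwise from above. The seated index pin locks it (about 0.01 rad of play); with the pin drawn only friction (0.25 N m) holds it. Bolted on the dial is an aluminium work holder, 90 (x) x 106 mm (y), top 43.5 mm above the bench, with a copper medallion under the hinged frame
- clamp_frame (a joint): opening angle of the dark steel retaining frame (rad): 0 = flat on the holder as at the start, grows as its loose edge lifts. The frame is 84 x 84 mm, 6 mm thick, its top 50 mm above the bench, hinged along its +y edge (y = +50 mm of index_base); its loose edge, at y = -36 mm, is a 14 mm wide bar that the closed turnbutton covers
- turnbutton (a joint): angle of the dark steel turnbutton about its upright pivot at x = 0, y = -48 mm of index_base (rad), positive counter-clockwise from above: 0 = bar along +x of index_base, clear of the frame (starts between -0.3 and 0.15, end stop -0.35); 1.571 = bar pointing to +y, square across the frame's bar, at its end stop. Stiff (0.05 N m), stays where it is left
- turnbutton_fin (a point): centre of the turnbutton's upright thumb fin, on the pivot axis, 67.8 mm above the bench; x along the bar to its long end, z up. Fin: 30 mm long (x), 10 mm thick (y), 18 mm tall (58.8 to 76.8 mm above the bench). Under it the flat bar, 12 mm wide, 50.8 to 58.8 mm above the bench, reaches 31 mm from the pivot along +x and 19 mm along -x
- plunger (a joint): how far the index plunger is pulled up (m): 0 = seated, 0.016 = fully up against its stop. The pin enters the dial's hole by 7 mm. The spring pulls it back down as soon as it is let go: 3 N when seated, 7 N fully up
- plunger_knob (a point): centre of the plunger's black knob, axis upright at x = 0, y = +79 mm of index_base; z up. Round mushroom grip 22 mm tall: 26 mm diameter over its upper 8 mm, 21 mm below; seated it spans 79.5 to 101.5 mm above the bench (point at 90.5 mm) and travels 16 mm straight up. Under it: a sleeve of 15 mm diameter and the bracket's arm, 30 mm wide (x), top 62 mm above the bench
- plunger_tip (a point): lower end of the plunger's steel pin, 8 mm diameter, 64 mm below the knob's centre; it moves with the knob
- seat_hole (a point): centre of the mouth of the pin's seat hole in the dial's top face, 33.5 mm above the bench
- graver: bystander: graver, 110 mm long, 30 mm tall, with a wooden mushroom handle, lying on the bench near the dividing table; origin mid-length on its underside
- loupe: bystander: folded loupe, 63 x 26 mm, 13 mm tall, near the dividing table; origin about its middle, on its underside
- wax_puck: bystander: round cake of wax, 56 mm diameter, 26 mm tall, near the dividing table; origin: centre of its underside
- hammer: bystander: hammer, 250 mm long, wooden handle, steel head, about 30 mm tall, lying on the bench; origin: middle of its length, underside
- bench_block: bystander: flat steel block, 76 x 76 x 20 mm; origin: centre of its underside
- doming_punch: bystander: steel punch standing upright, 79 mm tall, 22 mm diameter at most; origin: centre of its foot
- ring_clamp: bystander: wooden ring clamp with a steel band, 130 x 29 mm, 24 mm tall, lying on the bench; origin: centre of its underside
Mind the look-alikes: they are no part of the job. Leave any red look-alike of the index_base alone.

How it is judged:
By the outcome, as a careful person would: the job done as asked, in the order asked, and still so for the second after the job is handed in, while the arm keeps its last pose, push and grip.
It also fails if it takes over 58 s, if anything falls off the work surface, if the arm or the gripper's body presses on something with over 40 N, if the wrist force passes 120 N, or if a joint passes its speed limit or range.

## Robot

A 6-joint arm with a two-finger parallel gripper is mounted at the origin on the work surface. World frame = base frame: x ahead of the robot, y to its left, z up, the work surface at z = 0. Lengths are in m, angles in rad, forces in N, time in s.
With the tool pointing down it reaches from about 0.425 to 0.925 m from the base axis. Payload 12.5 kg.
Tool frame: the origin (TCP) lies between the finger pads; the fingertips stand 25 mm ahead of it and the grasp point (between the pads) lies 6 mm ahead of it (r.finger_overhang is the distance from the TCP to the fingertips, in m); z points along the fingers, y is the direction in which the jaws open and shut (so a half turn about z gives the same grasp; the last joint's range is limited). The gripper opens to 85 mm and grips with 20 to 120 N. Pads are 22 mm wide; open, the fingers measure 114 mm over their backs; the gripper's body (76 mm by 85 mm) begins 54 mm behind the grasp point. The pads swing forward as they close: fully open they stand 13 mm farther back than shut.
Start: joints at [1.155, 0.491, 1.559, -0, 1.092, -0.106], TCP at [0.191, 0.595, 0.256] pointing down, gripper open.
Joint ranges: [-3.1, 3.1], [-0.84, 2.19], [0.05, 2.79], [-1.13, 4.28], [0.06, 2.93], [-2.69, 2.69]. Speed limits (rad/s): [2.22, 2.22, 2.79, 3.14, 3.14, 3.14].

## Interface

Orientations are given as a unit quaternion [x, y, z, w].
In Python, from bench import telemetry, read_camera, workorder, r gives the robot as it stands.
- The arm moves only by the tool move_arm, never from a script. Its argument "series" is a list of rows, each a list of 7 numbers: the finger opening in mm, from 0 to 85.4, then the shift along the tool's x, y, z normalised to -1 to 1, where 1 is 50 cm, then the turn, a rotation vector about the tool's x, y, z normalised to -1 to 1, where 1 is 180 degrees. A call has 1 to 10 rows; each row is the pose to reach, as a shift and turn from the pose commanded when the call began, along the tool's axes at that moment, turning the shorter way round; what a row does not reach only later rows make up. A row lasts 1/10 s, in which the tool goes at most 50 mm and 8.59 degrees, less where a joint would pass 70% of its speed; a pose out of reach is approached as far as the arm can. A call with a number of a shift or a turn outside -1 to 1 is refused whole. A call with a gripper value outside its range is refused whole. The fingers move at their own pace and stop on an object; "grip_force" is the grip in N (left out, the last holds). Time passes only in rows, so rows that repeat a pose let the fingers close. It gives the time, the measured TCP pose, the force and the opening at its end, in the units of the state.
- telemetry.state(): the state, without advancing time (a new reading comes with each control period).
- read_camera(name): name is "scene" or "side" or "wrist"; returns a dict with "pixels" (384x512x3 uint8, red, green, blue), "z_map" (384x512 float32, m along the optical axis (not along the pixel's ray), 0 where there is no reading), "fovy" (degrees; the focal length in pixels is half the picture's height over the tangent of half this angle, whatever the lens; pixels are square), "cx", "cy" (the principal point, pixels), "k1" (the pictures are not rectified: a ray, as slopes to the right and down, at radius r is drawn at 1 + k1 r^2 times it, then the intrinsics apply), "camera_from_world" (4x4, takes a point from world to camera coordinates); the wrist camera has in their place "T_tool_cam" (4x4, takes a point from camera to tool coordinates, whose origin is the TCP and whose axes are the flange's). Camera axes: x right, y up, looking along -z (the intrinsics and any distortion apply to the point x, -y, -z); pixel columns grow to the right and rows downward; lengths in m; the calibration is good to about 2 mm. A picture is of the moment at which its call begins: read the wrist's pose just before it.
- workorder.close_job(): hands the job in, once; it reports no verdict.
The state is a dict: "time": time; "q": joint angles; "joint_velocities": joint speeds; "joint_efforts": joint torques, N m; "position": TCP position; "ee_rot": TCP orientation; "contact_force": force on the tool from outside, world axes, zero at the start; "moment": the same for the moment, N m; "finger_gap": finger opening in m.
Only numpy, scipy, OpenCV 4.12 (cv2) and the standard library are available. Lean on these libraries where they do the work, as an engineer would, in place of code of your own. Each camera call takes 0.05 s, during which the arm holds its last target. There are 200 camera calls.

## Working session

There is one attempt and no reset: what is moved stays moved. The work goes in short steps, Python scripts to look and compute and a tool call to move; the robot and the scene stay as the last step left them, time stands still between calls to the robot, and variables do not carry over. Pictures are saved under pics/ and viewed, about 8 in all and at most 12, crops included, and the job is handed in when it is done.

Besides the shell and the picture viewer there is one more tool, called after "Request:" by a JSON object that holds its "method" and its "body". move_arm: Moves the arm, as the interface text tells. Its arguments: {"type":"object","properties":{"series":{"type":"array"},"grip_force":{"type":"number"}},"required":["series"]}

```bash
ls; mkdir -p pics
cat > h.py <<'E'
import numpy as np, cv2
from bench import telemetry, read_camera, workorder, r
from scipy.spatial.transform import Rotation as R
def cam(name):
    s=telemetry.state(); c=read_camera(name)
    if name=="wrist":
        T=np.eye(4);T[:3,:3]=R.from_quat(s["ee_rot"]).as_matrix();T[:3,3]=s["position"]
        c["W"]=T@c["T_tool_cam"]
    else: c["W"]=np.linalg.inv(c["camera_from_world"])
    c["f"]=192/np.tan(np.radians(c["fovy"])/2); return c
def slopes(c,uv):
    d=(np.atleast_2d(uv)-[c["cx"],c["cy"]])/c["f"]; p=d.copy()
    for _ in range(20): p=d/(1+c["k1"]*(p**2).sum(1,keepdims=True))
    return p
def ray(c,uv):
    p=slopes(c,uv); d=np.c_[p[:,0],-p[:,1],-np.ones(len(p))]@c["W"][:3,:3].T
    return c["W"][:3,3],d
def onz(c,uv,z):
    o,d=ray(c,uv); return o+d*((z-o[2])/d[:,2])[:,None]
def cloud(c):
    v,u=np.mgrid[:384,:512]; o,d=ray(c,np.c_[u.ravel(),v.ravel()])
    return (o+d*c["z_map"].reshape(-1,1)).reshape(384,512,3)
def proj(c,P):
    q=np.c_[np.atleast_2d(P),np.ones(len(np.atleast_2d(P)))]@np.linalg.inv(c["W"]).T
    p=np.c_[q[:,0],-q[:,1]]/-q[:,2:3]
    return p*(1+c["k1"]*(p**2).sum(1,keepdims=True))*c["f"]+[c["cx"],c["cy"]]
def save(c,n,crop=None,k=1):
    im=c["pixels"][:,:,::-1]
    if crop: im=im[crop[1]:crop[3],crop[0]:crop[2]]
    cv2.imwrite("pics/"+n,cv2.resize(im,None,fx=k,fy=k,interpolation=cv2.INTER_CUBIC))
E
python3 - <<'E'
from h import *
for n in("scene","side"):
    c=cam(n); save(c,n+"1.png",k=1.5); print(n,c["W"].round(3).tolist(),c["k1"],c["f"])
s=telemetry.state();print(s)
E
```

```text
pics
scene [[-0.381, -0.629, 0.678, 1.168], [0.924, -0.275, 0.264, 0.247], [0.02, 0.727, 0.686, 0.773], [0.0, 0.0, 0.0, 1.0]] -0.005007993761692416 369.86706920095133
side [[-0.983, 0.144, -0.113, 0.388], [-0.183, -0.763, 0.62, 0.607], [0.003, 0.631, 0.776, 0.877], [0.0, 0.0, 0.0, 1.0]] -0.07502693897020869 401.2842586454405
{'time': 0.1, 'q': array([ 1.15538249e+00,  4.91501356e-01,  1.55939496e+00,  1.04725084e-06,
        1.09170196e+00, -1.05623367e-01]), 'joint_velocities': array([-0.00164708, -0.00116868,  0.00067436,  0.00016539,  0.00144849,
       -0.00084159]), 'joint_efforts': array([ 1.66691181e-03, -6.19443727e+01, -2.62026376e+01, -1.37461248e-04,
        2.86296105e-03,  1.01400957e-05]), 'position': array([0.19045724, 0.59508829, 0.25578265]), 'ee_rot': array([ 1.54276808e-01,  9.88027537e-01, -4.85722953e-04, -1.29963302e-04]), 'contact_force': array([-0.52524431,  0.44391914,  0.1515843 ]), 'moment': array([ 0.04029776,  0.00476562, -0.05029265]), 'finger_gap': 0.08512077911393555}
```

View pics/scene1.png

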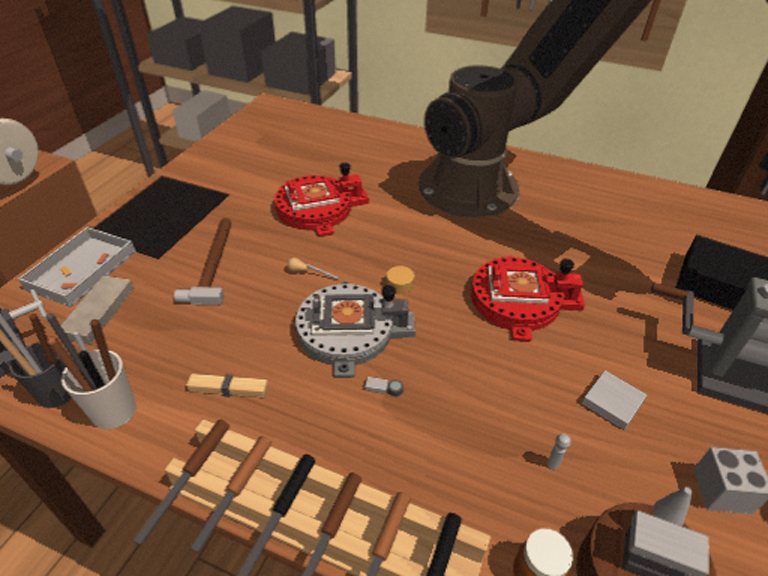

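View pics/side1.png

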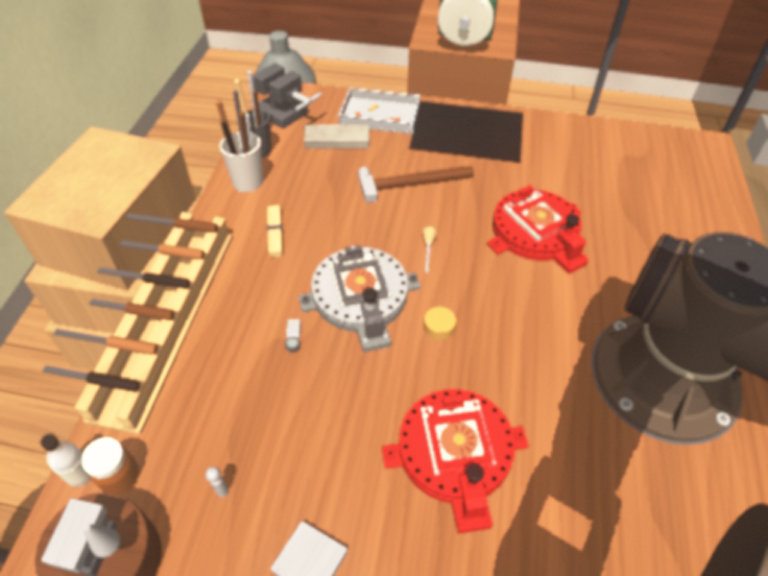

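Three look-alikes in the scene picture (1.5x): red (315,200), red (520,290), and grey (345,320). The grey one fits, being a grey cast foot with a steel dial. Its knob is at (389,293) and the turnbutton is on the left side of the holder, at about (312,315). I'll measure it roughly and make the confirming crop.

Run:
```python
from h import *
for n,k in(("scene",(259.5,195)),("side",(246.5,197))):
    c=cam(n); X=cloud(c)
    hsv=cv2.cvtColor(c["pixels"],cv2.COLOR_RGB2HSV)
    K=onz(c,k,.0905)[0]
    g=(hsv[...,1]<60)&(abs(X[...,2]-.0335)<.004)&(np.hypot(X[...,0]-K[0],X[...,1]-K[1])<.2)
    P=X[g][:,:2]; ce,rad=cv2.minEnclosingCircle(P.astype(np.float32))
    print(n,K.round(4),g.sum(),np.round(ce,4),rad, np.linalg.norm(K[:2]-ce))
    if n=="scene": save(c,"crop.png",(180,170,290,260),6)
```

```text
scene [ 0.5149 -0.0029  0.0905] 1250 [ 0.5493 -0.063 ] 0.10161341726779938 0.06917812620174778
side [ 0.5175 -0.0044  0.0905] 1221 [ 0.5455 -0.0622] 0.10216544568538666 0.06428997176110517
```

View pics/crop.png

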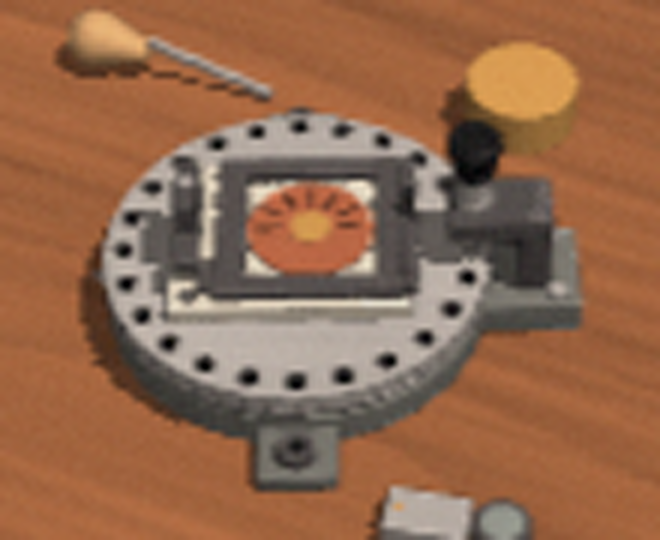

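The crop confirms the grey table: knob at (475,150), closed frame, turnbutton at (185,215), bar along the holder edge. I'll approach with the wrist camera.

Request:
{"method": "move_arm", "body": {"series": [[85, -0.07, -0.066, 0, 0, 0, 0.046], [85, -0.14, -0.13, 0, 0, 0, 0.093], [85, -0.21, -0.2, 0, 0, 0, 0.14], [85, -0.28, -0.26, 0, 0, 0, 0.186], [85, -0.35, -0.33, 0, 0, 0, 0.23], [85, -0.42, -0.4, 0, 0, 0, 0.28], [85, -0.49, -0.46, 0, 0, 0, 0.325], [85, -0.55, -0.53, 0, 0, 0, 0.37], [85, -0.55, -0.53, 0, 0, 0, 0.37]]}}

```text
time: 1.1
position: [0.3733, 0.2554, 0.2564]
ee_rot: [0.675, 0.738, -0.0, 0.0]
contact_force: [-0.7, -0.2, 0.5]
finger_gap: 0.0848
```

```bash
cat >> h.py <<'E'
def delta(xyz,yaw):
    "row to a tool-down pose with tool y at world angle yaw (deg)"
    s=telemetry.state(); M=R.from_quat(s["ee_rot"]); a=np.radians(yaw)
    y=np.array([np.cos(a),np.sin(a),0]); z=np.array([0,0,-1.]); x=np.cross(y,z)
    rv=(M.inv()*R.from_matrix(np.c_[x,y,z])).as_rotvec()/np.pi
    d=M.inv().apply(np.array(xyz)-s["position"])/.5
    yc=M.as_matrix()[:,1]
    print("t",round(s["time"],2),"pos",s["position"].round(4),"yaw",np.degrees(np.arctan2(yc[1],yc[0])).round(2),"F",s["contact_force"].round(1),"gap",s["finger_gap"].round(4),"q6",s["q"][5].round(2))
    print("shift",d.round(4),"turn",rv.round(4))
E
python3 - <<'E'
from h import *
delta((.55,-.075,.29),-62)
c=cam("wrist");print(c["T_tool_cam"].round(3),c["f"],c["k1"],r.finger_overhang)
E
```

```text
Traceback (most recent call last):
  File "h.py", line 38, in delta
    print("t",round(s["time"],2),"pos",s["position"].round(4),"yaw",np.degrees(np.arctan2(yc[1],yc[0])).round(2),"F",s["contact_force"].round(1),"gap",s["finger_gap"].round(4),"q6",s["q"][5].round(2))
                                                                                                                                                       ^^^^^^^^^^^^^^^^^^^^^
AttributeError: 'float' object has no attribute 'round'
```

```bash
sed -i 's/s\["finger_gap"\].round(4)/round(s["finger_gap"],4)/' h.py
python3 - <<'E'
from h import *
delta((.55,-.075,.29),-62)
c=cam("wrist");print(c["T_tool_cam"].round(3),c["f"],c["k1"],r.finger_overhang)
E
```

```text
t 1.1 pos [0.3733 0.2554 0.2564] yaw 5.1 F [-0.7 -0.2  0.5] gap 0.0848 q6 0.37
shift [-0.6896  0.2933 -0.0669] turn [1.000e-04 1.000e-04 3.728e-01]
[[ 0.     0.951  0.309  0.079]
 [ 1.    -0.    -0.     0.   ]
 [-0.     0.309 -0.951 -0.118]
 [ 0.     0.     0.     1.   ]] 321.4992254606719 -0.058090354214894266 0.025
```

Request:
{"method": "move_arm", "body": {"series": [[85, -0.09, 0.037, -0.008, 0, 0, 0.047], [85, -0.18, 0.073, -0.016, 0, 0, 0.093], [85, -0.26, 0.11, -0.025, 0, 0, 0.14], [85, -0.34, 0.147, -0.033, 0, 0, 0.187], [85, -0.43, 0.183, -0.042, 0, 0, 0.233], [85, -0.52, 0.22, -0.05, 0, 0, 0.28], [85, -0.6, 0.257, -0.058, 0, 0, 0.326], [85, -0.69, 0.293, -0.067, 0, 0, 0.373], [85, -0.69, 0.293, -0.067, 0, 0, 0.373], [85, -0.69, 0.293, -0.067, 0, 0, 0.373]]}}

```text
time: 2.15
position: [0.5516, -0.0695, 0.2892]
ee_rot: [0.969, 0.247, -0.0, -0.0]
contact_force: [0.0, 0.6, -0.0]
finger_gap: 0.0849
```

Run:
```python
from h import *
c=cam("wrist"); save(c,"w1.png",k=1.5)
delta((.55,-.075,.29),-62)
X=cloud(c);np.savez("w1.npz",X=X,im=c["pixels"])
hsv=cv2.cvtColor(c["pixels"],cv2.COLOR_RGB2HSV)
# knob top by height
m=(X[...,2]>.09)&(X[...,2]<.115)&(hsv[...,2]<90); print("knob",m.sum(),np.median(X[m],0).round(4),X[m].min(0).round(4),X[m].max(0).round(4))
# dial holes: dark blobs at 33.5 mm plane
gr=((hsv[...,2]<70)).astype(np.uint8)
n,l,st,ce=cv2.connectedComponentsWithStats(gr)
for i in range(1,n):
    if 15<st[i,4]<250:
        p=onz(c,ce[i],.0335)[0]; print(st[i,4],ce[i].round(1),p[:2].round(4))
```

```text
t 2.2 pos [ 0.5513 -0.0688  0.2894] yaw -61.36 F [-0.5 -0.1  0.8] gap 0.0849 q6 0.83
shift [-0.0082  0.0097 -0.0013] turn [-0.0003  0.0002  0.0036]
knob 521 [ 0.5206 -0.0054  0.1015] [ 0.5069 -0.018   0.0944] [0.5318 0.0071 0.1039]
24 [196.5  42.9] [0.636  0.0452]
24 [263.8  72.9] [ 0.6435 -0.0333]
38 [424.5  71.6] [ 0.7323 -0.1887]
29 [262.7  93.6] [ 0.6237 -0.0429]
28 [244.5  95.2] [ 0.6124 -0.0259]
26 [281.   97.5] [ 0.6298 -0.0629]
27 [226.9 101.4] [ 0.5971 -0.0117]
28 [297.3 105.7] [ 0.631  -0.0835]
26 [212.2 111.8] [ 0.579  -0.0023]
29 [310.4 118.3] [ 0.6262 -0.1037]
23 [200.8 126. ] [0.5586 0.0021]
26 [319.7 133.3] [ 0.6168 -0.1221]
23 [193.8 142. ] [0.5381 0.0013]
20 [  4.1 147.4] [0.4229 0.2039]
104 [170.6 147.3] [0.5195 0.0226]
24 [324.3 150. ] [ 0.6029 -0.1372]
17 [ 19.7 156.3] [0.4216 0.1827]
57 [299.8 168. ] [ 0.5705 -0.1231]
102 [214.6 172. ] [ 0.5175 -0.0361]
24 [324.3 167. ] [ 0.5856 -0.1482]
20 [ 33.  168.2] [0.4151 0.1632]
17 [ 43.3 182.7] [0.4035 0.1459]
26 [319.7 183.5] [ 0.5656 -0.1543]
25 [200.  191.4] [ 0.4871 -0.0313]
18 [ 49.9 198.1] [0.3881 0.1322]
29 [311.4 198.4] [ 0.5446 -0.1555]
22 [210.  204.7] [ 0.4775 -0.0497]
29 [300.5 209.9] [ 0.5252 -0.1515]
22 [222.9 214.9] [ 0.4731 -0.0698]
19 [285.9 218.4] [ 0.5066 -0.1413]
20 [237.9 221.7] [ 0.4739 -0.0905]
21 [254.  224.6] [ 0.4801 -0.1102]
18 [270.2 223.5] [ 0.4912 -0.1274]
19 [253.  235.8] [ 0.4659 -0.1165]
```

View pics/w1.png

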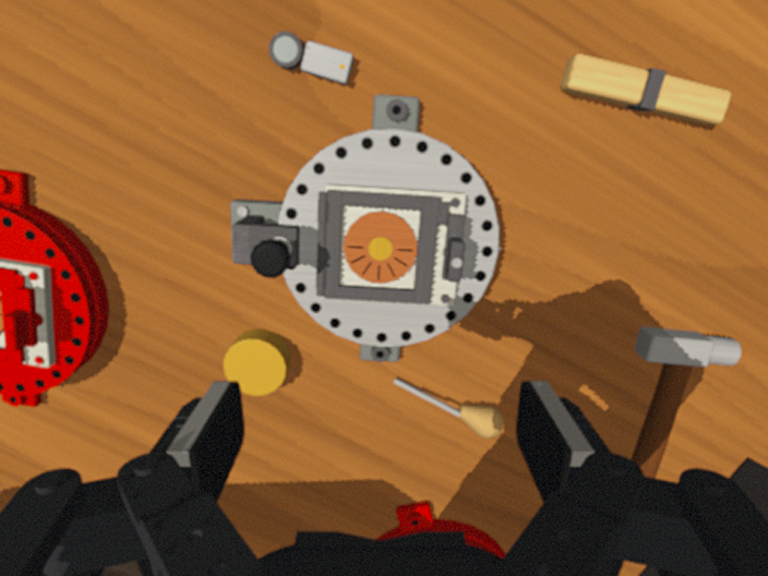

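The wrist picture shows the grey table centred at (390,240), knob at (270,257), and the turnbutton at (457,240) with its bar pointing up the picture (+x). Next I fit the hole circle and the turnbutton.

Run:
```python
from h import *
from scipy.optimize import least_squares as ls
d=np.load("w1.npz");X=d["X"]
H=np.array([[.6237,-.0429],[.6124,-.0259],[.6298,-.0629],[.5971,-.0117],[.631,-.0835],[.579,-.0023],[.6262,-.1037],[.5586,.0021],[.6168,-.1221],[.5381,.0013],[.6029,-.1372],[.5856,-.1482],[.5656,-.1543],[.4871,-.0313],[.5446,-.1555],[.4775,-.0497],[.5252,-.1515],[.4731,-.0698],[.5066,-.1413],[.4739,-.0905],[.4801,-.1102],[.4912,-.1274]])
s=ls(lambda p:np.hypot(*(H-p[:2]).T)-p[2],[.55,-.07,.079]); c=s.x[:2]
print("circle",s.x.round(4),abs(s.fun).max())
a=np.degrees(np.arctan2(*(H-c).T[::-1])); o=np.angle(np.exp(1j*np.radians(a*24)).sum(),deg=True)/24
K=np.array([.5206,-.0054]); kd=np.degrees(np.arctan2(*(K-c)[::-1])); print("hole phase",o,"knob dir",kd, "r",np.linalg.norm(K-c))
yd=o+15*np.round((kd-o)/15); print("ydir",yd)
for yy in(kd,yd):
    u=np.array([np.cos(np.radians(yy)),np.sin(np.radians(yy))]); print("pivot",c-.048*u,"knob",c+.079*u)
P=c-.048*u
near=np.hypot(X[...,0]-P[0],X[...,1]-P[1])<.04
for lo,hi in((.068,.085),(.0535,.063)):
    m=near&(X[...,2]>lo)&(X[...,2]<hi); Q=X[m]; r_=cv2.minAreaRect(Q[:,:2].astype(np.float32)); b=cv2.boxPoints(r_)
    e=b[1]-b[0] if np.linalg.norm(b[1]-b[0])>np.linalg.norm(b[2]-b[1]) else b[2]-b[1]
    print(lo,m.sum(),Q.mean(0).round(4),"rect c",np.round(r_[0],4),"size",np.round(r_[1],4),"long dir",np.degrees(np.arctan2(e[1],e[0])).round(1),"z",np.percentile(Q[:,2],[5,50,95]).round(4))
```

```text
circle [ 0.5519 -0.0767  0.0791] 0.0003169541942807108
hole phase -4.951330125002938 knob dir 113.71944934786045 r 0.07783972962287176
ydir 115.04866987499706
pivot [ 0.57122011 -0.12060956] knob [ 0.52013327 -0.00433774]
pivot [ 0.57223432 -0.12014983] knob [ 0.51846405 -0.00509437]
0.068 268 [ 0.5734 -0.1187  0.0763] rect c [ 0.5728 -0.1199] size [0.0296 0.0101] long dir 28.2 z [0.0706 0.0769 0.0784]
0.0535 250 [ 0.5861 -0.1115  0.0587] rect c [ 0.5779 -0.1169] size [0.0496 0.012 ] long dir 24.8 z [0.0548 0.0589 0.0611]
```

Run:
```python
from h import *
delta((.5725,-.120,.115),-64)
```

```text
t 2.2 pos [ 0.5513 -0.0688  0.2894] yaw -61.36 F [-0.5 -0.1  0.8] gap 0.0849 q6 0.83
shift [-0.0116  0.1106  0.3486] turn [-0.0003  0.0002  0.0147]
```

Request:
{"method": "move_arm", "body": {"series": [[40, 0, 0.05, 0.08, 0, 0, 0.011], [40, -0.0034, 0.101, 0.16, 0, 0, 0.011], [40, -0.0034, 0.101, 0.24, 0, 0, 0.011], [40, -0.0034, 0.101, 0.31, 0, 0, 0.011], [40, -0.0034, 0.101, 0.35, 0, 0, 0.011], [40, -0.0034, 0.101, 0.35, 0, 0, 0.011], [40, -0.0034, 0.101, 0.35, 0, 0, 0.011], [40, -0.0034, 0.101, 0.35, 0, 0, 0.011]]}}

```text
time: 3.0
position: [0.5746, -0.1144, 0.1164]
ee_rot: [0.973, 0.23, 0.001, 0.001]
contact_force: [0.3, -0.8, 0.8]
finger_gap: 0.04
```

Run:
```python
from h import *
delta((.5725,-.120,.0855),-64)
c=cam("wrist"); save(c,"w2.png",k=1.5); X=cloud(c)
P=np.array([.5725,-.12]); near=np.hypot(X[...,0]-P[0],X[...,1]-P[1])<.036
for lo,hi in((.072,.083),(.0545,.063)):
    m=near&(X[...,2]>lo)&(X[...,2]<hi); Q=X[m]; r_=cv2.minAreaRect(Q[:,:2].astype(np.float32)); b=cv2.boxPoints(r_)
    e=b[1]-b[0] if np.linalg.norm(b[1]-b[0])>np.linalg.norm(b[2]-b[1]) else b[2]-b[1]
    print(m.sum(),"rect c",np.round(r_[0],4),"size",np.round(r_[1],4),"dir",np.degrees(np.arctan2(e[1],e[0])).round(1),"z",np.median(Q[:,2]).round(4))
```

```text
t 3.0 pos [ 0.5746 -0.1144  0.1164] yaw -63.38 F [ 0.3 -0.8  0.8] gap 0.04 q6 0.8
shift [-0.0089  0.008   0.0617] turn [ 0.0005 -0.0005  0.0034]
916 rect c [ 0.5728 -0.1203] size [0.03   0.0099] dir 26.5 z 0.0771
723 rect c [ 0.5783 -0.1177] size [0.0503 0.012 ] dir 24.9 z 0.0591
```

View pics/w2.png

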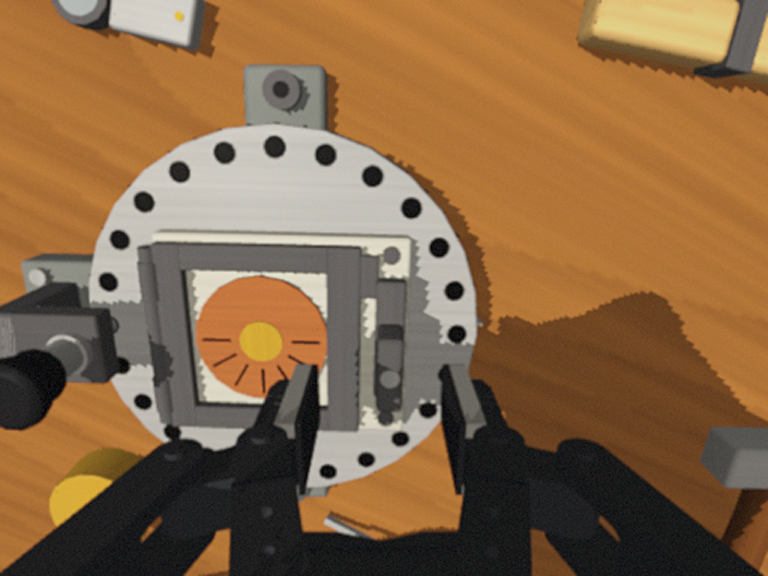

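The view shows the fin, at about (390,350), standing between the open fingers at (300,400) and (460,400). The lateral correction comes first, then I descend.

Request:
{"method": "move_arm", "body": {"series": [[40, -0.009, 0.008, 0, 0, 0, 0.003], [40, -0.009, 0.008, 0.02, 0, 0, 0.003], [40, -0.009, 0.008, 0.04, 0, 0, 0.003], [40, -0.009, 0.008, 0.06, 0, 0, 0.003], [40, -0.009, 0.008, 0.06, 0, 0, 0.003], [40, -0.009, 0.008, 0.06, 0, 0, 0.003]]}}

```text
time: 3.65
position: [0.5717, -0.1206, 0.0842]
ee_rot: [0.974, 0.225, -0.0, -0.0]
contact_force: [-0.6, -0.2, -0.1]
finger_gap: 0.0402
```

Run:
```python
from h import *
delta((.5728,-.1202,.0855),-64)
```

```text
t 3.65 pos [ 0.5717 -0.1206  0.0842] yaw -64.01 F [-0.6 -0.2 -0.1] gap 0.0402 q6 0.8
shift [ 0.0024  0.0003 -0.0025] turn [-0.0002  0.0002 -0.    ]
```

Request:
{"method": "move_arm", "body": {"series": [[40, 0.002, 0, -0.0025, 0, 0, 0], [20, 0.002, 0, -0.0025, 0, 0, 0], [5, 0.002, 0, -0.0025, 0, 0, 0], [5, 0.002, 0, -0.0025, 0, 0, 0], [5, 0.002, 0, -0.0025, 0, 0, 0], [5, 0.002, 0, -0.0025, 0, 0, 0], [5, 0.002, 0, -0.0025, 0, 0, 0]], "grip_force": 40}}

```text
time: 4.35
position: [0.5725, -0.1197, 0.0865]
ee_rot: [0.974, 0.225, 0.0, -0.0]
contact_force: [-2.1, 5.5, 5.8]
finger_gap: 0.009
```

Run:
```python
from h import *
delta((.5728,-.1202,.0855),26); print(telemetry.state()["moment"])
```

```text
t 4.35 pos [ 0.5725 -0.1197  0.0865] yaw -64.01 F [-2.1  5.5  5.8] gap 0.009 q6 0.8
shift [0.     0.0011 0.0021] turn [-1.000e-04 -2.000e-04 -5.001e-01]
[ 0.72030686  0.310026   -0.02154019]
```

Request:
{"method": "move_arm", "body": {"series": [[5, 0, 0, 0, 0, 0, -0.045], [5, 0, 0, 0, 0, 0, -0.09], [5, 0, 0, 0, 0, 0, -0.135], [5, 0, 0, 0, 0, 0, -0.18], [5, 0, 0, 0, 0, 0, -0.225], [5, 0, 0, 0, 0, 0, -0.27], [5, 0, 0, 0, 0, 0, -0.315], [5, 0, 0, 0, 0, 0, -0.36], [5, 0, 0, 0, 0, 0, -0.36], [5, 0, 0, 0, 0, 0, -0.36]]}}

```text
time: 5.35
position: [0.5722, -0.1194, 0.0865]
ee_rot: [0.702, 0.712, 0.0, -0.001]
contact_force: [-2.4, 6.0, 7.1]
finger_gap: 0.0089
```

Run:
```python
from h import *
delta((.5728,-.1202,.0865),26); print(telemetry.state()["moment"])
```

```text
t 5.35 pos [ 0.5722 -0.1194  0.0865] yaw 0.82 F [-2.4  6.   7.1] gap 0.0089 q6 -0.33
shift [-0.0016  0.0012  0.    ] turn [-0.0002 -0.0004 -0.1399]
[1.13864663 0.50590497 0.02158093]
```

Request:
{"method": "move_arm", "body": {"series": [[5, 0, 0, 0, 0, 0, -0.04], [5, 0, 0, 0, 0, 0, -0.08], [5, 0, 0, 0, 0, 0, -0.11], [5, 0, 0, 0, 0, 0, -0.13], [5, 0, 0, 0, 0, 0, -0.14], [5, 0, 0, 0, 0, 0, -0.147], [5, 0, 0, 0, 0, 0, -0.153], [5, 0, 0, 0, 0, 0, -0.153]]}}

```text
time: 6.15
position: [0.5724, -0.1192, 0.0865]
ee_rot: [0.513, 0.858, 0.001, -0.001]
contact_force: [-1.6, 8.0, 6.3]
finger_gap: 0.0089
```

Run:
```python
from h import *
delta((.5728,-.1202,.0865),26); print(telemetry.state()["moment"])
```

```text
t 6.15 pos [ 0.5724 -0.1192  0.0865] yaw 28.27 F [-1.6  8.   6.3] gap 0.0089 q6 -0.81
shift [-0.0021 -0.0002  0.0001] turn [ 0.0001 -0.0005  0.0126]
[ 1.41861946  0.29855999 -0.72366926]
```

Request:
{"method": "move_arm", "body": {"series": [[40, 0, 0, 0, 0, 0, 0], [40, 0, 0, 0, 0, 0, 0], [40, 0, 0, 0, 0, 0, 0], [40, 0, 0, -0.04, 0, 0, 0], [40, 0, 0, -0.1, 0, 0, 0], [40, 0, 0, -0.16, 0, 0, 0], [40, 0, 0, -0.16, 0, 0, 0], [40, 0, 0, -0.16, 0, 0, 0]]}}

```text
time: 6.95
position: [0.5727, -0.1203, 0.1663]
ee_rot: [0.513, 0.859, 0.0, 0.001]
contact_force: [-0.3, -0.2, -1.0]
finger_gap: 0.0398
```

Run:
```python
from h import *
delta((.5187,-.0055,.165),25)
c=cam("wrist"); save(c,"w3.png",k=1.5); X=cloud(c)
P=np.array([.5725,-.12]); near=np.hypot(X[...,0]-P[0],X[...,1]-P[1])<.036
for lo,hi in((.072,.083),(.0555,.063)):
    m=near&(X[...,2]>lo)&(X[...,2]<hi); Q=X[m]; r_=cv2.minAreaRect(Q[:,:2].astype(np.float32)); b=cv2.boxPoints(r_)
    e=b[1]-b[0] if np.linalg.norm(b[1]-b[0])>np.linalg.norm(b[2]-b[1]) else b[2]-b[1]
    print(m.sum(),"rect c",np.round(r_[0],4),"size",np.round(r_[1],4),"dir",np.degrees(np.arctan2(e[1],e[0])).round(1),"z",np.median(Q[:,2]).round(4))
m=(X[...,2]>.095)&(X[...,2]<.107)&(np.hypot(X[...,0]-.519,X[...,1]+.005)<.025)
if m.any(): print(m.sum(),cv2.minEnclosingCircle(X[m][:,:2].astype(np.float32)))
```

```text
t 6.95 pos [ 0.5727 -0.1203  0.1663] yaw 28.33 F [-0.3 -0.2 -1. ] gap 0.0398 q6 -0.81
shift [0.2534 0.0139 0.0025] turn [0.0003 0.0002 0.0185]
595 rect c [ 0.5727 -0.1194] size [0.01   0.0297] dir -64.3 z 0.0771
467 rect c [ 0.5702 -0.114 ] size [0.012  0.0493] dir -64.4 z 0.059
786 ((0.5200238823890686, -0.007826299406588078), 0.012211441993713379)
```

View pics/w3.png

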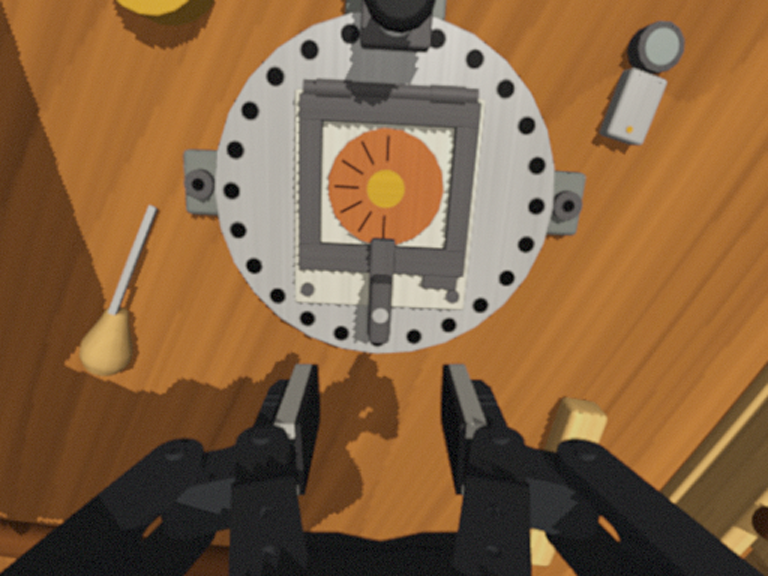

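The wrist picture shows the bar square across the frame's bar, from (380,240) to (380,340), at 115.6° against an expected 115.05°. The stop torque was 0.7 N m. Next is the knob.

Request:
{"method": "move_arm", "body": {"series": [[60, 0.06, 0.004, 0, 0, 0, 0], [60, 0.13, 0.007, 0, 0, 0, 0], [60, 0.2, 0.01, 0, 0, 0, 0], [60, 0.253, 0.014, 0, 0, 0, 0], [60, 0.253, 0.014, 0, 0, 0, 0], [60, 0.253, 0.014, 0, 0, 0, 0], [60, 0.253, 0.014, 0.02, 0, 0, 0], [60, 0.253, 0.014, 0.02, 0, 0, 0]]}}

```text
time: 7.8
position: [0.5186, -0.0062, 0.1544]
ee_rot: [0.513, 0.858, -0.0, -0.001]
contact_force: [0.0, -0.4, 0.2]
finger_gap: 0.0599
```

Run:
```python
from h import *
c=cam("wrist"); X=cloud(c)
m=(X[...,2]>.098)&(X[...,2]<.107)&(np.hypot(X[...,0]-.519,X[...,1]+.005)<.025)
print(m.sum()); k,_=cv2.minEnclosingCircle(X[m][:,:2].astype(np.float32)); print(k,_)
delta((*k,.099),28.3)
```

```text
1383
(0.5188613533973694, -0.0047034029848873615) 0.013238947838544846
t 7.85 pos [ 0.5187 -0.0062  0.1549] yaw 28.27 F [-0.4  0.6  0.5] gap 0.0599 q6 -0.63
shift [0.0024 0.0019 0.1118] turn [-0.0005 -0.0004 -0.0002]
```

Request:
{"method": "move_arm", "body": {"series": [[60, 0.002, 0.002, 0.04, 0, 0, 0], [60, 0.002, 0.002, 0.08, 0, 0, 0], [60, 0.002, 0.002, 0.112, 0, 0, 0], [60, 0.002, 0.002, 0.112, 0, 0, 0], [40, 0.002, 0.002, 0.112, 0, 0, 0], [18, 0.002, 0.002, 0.112, 0, 0, 0], [18, 0.002, 0.002, 0.112, 0, 0, 0], [18, 0.002, 0.002, 0.112, 0, 0, 0], [18, 0.002, 0.002, 0.112, 0, 0, 0], [18, 0.002, 0.002, 0.112, 0, 0, 0]], "grip_force": 60}}

```text
time: 8.85
position: [0.5186, -0.0048, 0.1011]
ee_rot: [0.512, 0.859, -0.0, -0.0]
contact_force: [-6.4, -8.4, 6.8]
finger_gap: 0.0236
```

Run:
```python
from h import *
delta((.5189,-.0047,.115),28.3)
```

```text
t 8.85 pos [ 0.5186 -0.0048  0.1011] yaw 28.35 F [-6.4 -8.4  6.8] gap 0.0236 q6 -0.63
shift [-0.0001  0.0005 -0.0277] turn [-0.0002  0.0001  0.0003]
```

Request:
{"method": "move_arm", "body": {"series": [[18, 0, 0, -0.006, 0, 0, 0], [18, 0, 0, -0.012, 0, 0, 0], [18, 0, 0, -0.018, 0, 0, 0], [18, 0, 0, -0.024, 0, 0, 0], [18, 0, 0, -0.028, 0, 0, 0], [18, 0, 0, -0.028, 0, 0, 0], [18, 0, 0, -0.028, 0, 0, 0]]}}

```text
time: 9.55
position: [0.5186, -0.0048, 0.1142]
ee_rot: [0.512, 0.859, -0.001, -0.0]
contact_force: [-2.8, -7.1, -6.9]
finger_gap: 0.0233
```

Run:
```python
from h import *
delta((.5189,-.0047,.117),28.3)
```

```text
t 9.55 pos [ 0.5186 -0.0048  0.1142] yaw 28.34 F [-2.8 -7.1 -6.9] gap 0.0233 q6 -0.63
shift [-0.0002  0.0006 -0.0056] turn [-0.0004 -0.      0.0002]
```

Request:
{"method": "move_arm", "body": {"series": [[18, 0, 0, -0.003, 0, 0, 0], [18, 0, 0, -0.006, 0, 0, 0], [18, 0, 0, -0.006, 0, 0, 0], [18, 0, 0, -0.006, 0, 0, 0]]}}

```text
time: 9.95
position: [0.5186, -0.0048, 0.1171]
ee_rot: [0.512, 0.859, -0.001, -0.0]
contact_force: [-2.6, -7.3, -8.3]
finger_gap: 0.0233
```

Request:
{"method": "move_arm", "body": {"series": [[18, 0, 0, -0.002, 0, 0, 0], [18, 0, 0, -0.002, 0, 0, 0], [18, 0, 0, -0.002, 0, 0, 0]]}}

```text
time: 10.25
position: [0.5185, -0.0048, 0.1175]
ee_rot: [0.512, 0.859, -0.001, -0.001]
contact_force: [0.1, -6.5, -15.4]
finger_gap: 0.0233
```

The force rose from 8 N to 15 N over the last 0.4 mm, so the plunger is on its stop. Now a last visual check.

```bash
python3 - <<'E'
from h import *
delta((.5189,-.0047,.1175),28.3)
c=cam("wrist"); X=cloud(c); save(c,"w4.png",k=1.2)
m=(X[...,2]>.108)&(X[...,2]<.128)&(np.hypot(X[...,0]-.519,X[...,1]+.005)<.011)
print("knob top z",m.sum(),np.median(X[m][:,2]) if m.any() else None)
c=cam("side"); save(c,"s2.png",(190,150,290,240),6); X=cloud(c)
P=np.array([.5725,-.12]); m=(np.hypot(X[...,0]-P[0],X[...,1]-P[1])<.036)&(X[...,2]>.0555)&(X[...,2]<.085)
if m.sum()>5: print("bar",m.sum(),cv2.minAreaRect(X[m][:,:2].astype(np.float32)))
E
cd pics; python3 -c "
import cv2;a=cv2.imread('w4.png');b=cv2.imread('s2.png');a=cv2.resize(a,(400,300));b=cv2.resize(b,(333,300));cv2.imwrite('fin.png',cv2.hconcat([a,b]))"
```

```text
t 10.25 pos [ 0.5185 -0.0048  0.1175] yaw 28.34 F [  0.1  -6.5 -15.4] gap 0.0233 q6 -0.63
shift [-0.0002  0.0007 -0.0001] turn [-0.0006 -0.0002  0.0002]
knob top z 1766 0.117890179805319
```

View pics/fin.png

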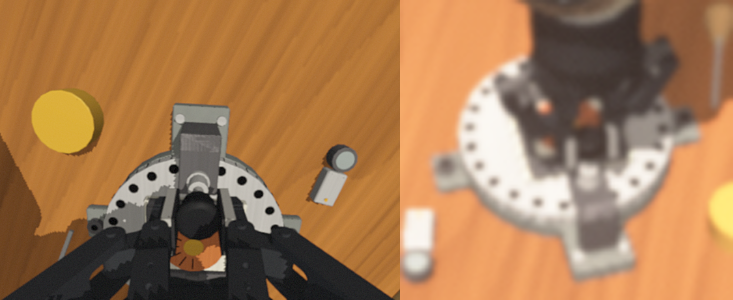

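The left picture shows the knob between the pads at (200,215), with its top at 117.9 mm (101.5 mm seated), so it is up about 16 mm. The loupe and wax are undisturbed. Handing in.

```bash
python3 -c "
from bench import workorder; print(workorder.close_job())"
```

```text
the job is handed in; nothing more can be done
None
```

The dividing table is ready to turn. The turnbutton is closed across the frame's bar, and the arm is still holding the index plunger fully up by its knob.

- **Turnbutton:** I turned it by its fin until the stop pushed back with about 0.7 N m. The picture taken after letting go showed it at 115.6°, against the 115.05° I worked out for square. That is within measuring error.
- **Plunger:** I then pulled it straight up against its stop. The tool rose 16.4 mm. The pull jumped from 8 to 15 N over the last 0.4 mm. The knob top measured 117.9 mm, against 101.5 mm seated.
- **Left alone:** I handed in at about 10 s of the 58 s allowed. The wax and loupe look undisturbed in the last pictures. I did not re-measure the other bystanders or go near the red tables.
- **Not confirmed at the end:** The gripper hid the turnbutton in the last side view, so its angle was not re-measured after the pull. I also did not re-measure the dial angle after the pin was drawn. The arm did not touch either of them after the turnbutton was released.
- **Finger reading:** The opening read 23.3 mm on the 26 mm knob, which is lower than expected. The grip did not slip during the pull.

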